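# Vend a capsule on a stationery shop counter

## Robot

A 7-joint arm with a two-finger parallel gripper is mounted at the origin on the work surface. World frame = base frame: x ahead of the robot, y to its left, z up, the work surface at z = 0. Lengths are in m, angles in rad, forces in N, time in s.
With the tool pointing down it reaches from about 0.4 to 0.925 m from the base axis. Payload 4.1 kg.
Tool frame: the origin (TCP) lies at the very end of the fingers, on their centre line; the grasp point (between the pads) lies 19 mm behind it (r.grip_depth is the distance from the TCP to the grasp point, in m); z points along the fingers, y is the direction in which the jaws open and shut (so a half turn about z gives the same grasp; the last joint's range is limited). The gripper opens to 85 mm and grips with 20 to 120 N. Pads are 22 mm wide; open, the fingers measure 114 mm over their backs; the gripper's body (76 mm by 85 mm) begins 54 mm behind the grasp point. The pads swing forward as they close: fully open they stand 13 mm farther back than shut.
Start: joints at [-1.258, 0.398, 0.045, 1.537, -0.019, 1.207, -0.051], TCP at [0.26, 0.596, 0.231] pointing down, gripper open.
Joint ranges: [-2.82, 2.82], [-0.49, 2.23], [-1.37, 1.46], [0, 2.46], [-1.36, 4.5], [0.23, 2], [-2.94, 2.94]. Speed limits (rad/s): [2.57, 2.57, 3.14, 3.14, 3.14, 3.14, 3.14].

## Interface

Orientations are given as a unit quaternion [x, y, z, w].
In Python, from cell import r gives the robot as it stands. Calls block until the motion is done:
- r.goto(position, orientation): joint-space move of the TCP to a pose.
- r.line_to(position, ori=None, speed=0.15): straight line of the TCP; ori=None keeps the orientation; speed is the mean speed in m/s.
- r.move_j(angles): joint-space move.
- r.set_gripper(opening, newtons=None): opening from 0.0 (shut) to 1.0 (fully open); newtons is the grip in N (None keeps the last); returns when the fingers have stopped.
- r.dwell(seconds).
- r.solve_ik(position, orientation): joint angles nearest the present ones, or None.
- r.sense(): the state.
- r.get_image(name): name is "side" or "top" or "wrist"; returns (picture, depth): 480x640x3 uint8, red, green, blue; 480x640 float32, m along the optical axis (not along the pixel's ray), 0 where there is no reading.
- r.camera_params(name): a dict with "fx", "fy", "cx", "cy" (pixels), "eye" and "orientation" of the camera in the world. Camera axes: x right, y up, looking along -z (the intrinsics and any distortion apply to the point x, -y, -z); pixel columns grow to the right and rows downward; lengths in m; the calibration is good to about 2 mm. A picture is of the moment at which its call begins: read the wrist's pose just before it. camera_params takes no time and is no camera call; for the wrist camera it gives the pose at the moment of the call.
A pose or a line that the arm cannot do raises r.Unreachable and nothing moves.
- r.hand_in(): hands the job in, once; it reports no verdict.
The state is a dict: "clock": time; "joint_positions": joint angles; "joint_vel": joint speeds; "effort": joint torques, N m; "ee_pos": TCP position; "tcp_rot": TCP orientation; "contact_force": force on the tool from outside, world axes, zero at the start; "ft_torque": the same for the moment, N m; "gripper_width": opening from 0.0 (shut) to 1.0 (fully open).
Only numpy, scipy, OpenCV 4.12 (cv2) and the standard library are available. Lean on these libraries where they do the work, as an engineer would, in place of code of your own. Each camera call takes 0.05 s, during which the arm holds its last target.

## Task

Get one toy capsule out of the capsule dispenser on the counter: turn the knob on its sloping panel clockwise until it clicks over and its pointer rests at the long bar mark, so that the capsule rolls down the wire chute to the stop. Then pick the capsule off the chute with the gripper, put it in the round bowl and leave it resting there, with the bowl upright and the knob still clicked over. Do not shift the square tray, the pen cup or the pile of exercise books.

Things in the scene. Friction and masses are not known exactly. Their poses are not given: they have to be found in the camera images.
- dispenser: Grey capsule dispenser, fixed. Origin: on the counter under its console; x to its back, y to its left seen from the robot, z up. Console: a wedge 140 mm deep (x -75 to 65), 120 mm wide (y -60 to 60), 30 mm high in front, 128 mm at the back. Its panel slopes at 35 degrees and faces up and to the front (-x). The knob lets down a pin behind which a capsule waits in the hopper tower
- hopper (a point): Centre of the top of the dispenser's hopper tower, left of the console: 106 mm (x) by 82 mm (y), 230 mm high from the counter, clear sides; the capsules seen in its upper part cannot be taken out. Axes as the dispenser's
- knob_grip (a point): Where to grip the black knob: on its axis, 30 mm above the face it turns on, 10 mm under its top. z: the knob's axis, outward from the panel (35 degrees from vertical, leaning to the front); x: the way its pointer (white line on top) points; y: across the grip bar. Bar 54 mm long (x), 15 mm wide (y), 34 mm high, on a disc of 54 mm diameter, 8 mm high
- knob (a joint): Knob angle, rad, growing clockwise seen from outside (turning about -z of knob_grip). Detents hold it at 0 (pointer at the dot, left of straight up the slope) and 1.3 (pointer at the long bar, right). Between them a spring resists, hardest at about 0.3 (0.15 N m); past 0.65 it snaps on to 1.3; let go sooner, it springs back to 0. Stop at 1.38
- capsule: White ball-shaped toy capsule, 44 mm diameter, 25 g, with a grey seam. Origin at its centre; its axes turn as it rolls
- cradle (a point): Where the capsule's centre rests at the chute's stop once let out; axes as the dispenser's. The chute: two 6 mm steel rails 24 mm apart from the tower down to the left (+y) at 8 degrees; here their axes are 22 mm below this point. The stop: two posts 22 mm beyond in y, rising 17 mm above this point. The sides are free: grip the capsule across the rails (along x) from above
- bowl: Round white plastic bowl, loose, 120 mm across the rim, 42 mm high, walls 4 mm, inner floor 5 mm up and about 50 mm wide. Origin at the centre of its underside
- tray: Square white open tray, 120 by 120 by 42 mm, loose; not to be used or shifted. Origin at the centre of its underside
- pen_cup: Grey cup with pens, 72 mm diameter, pens to 135 mm high, loose; not to be shifted. Origin at the centre of its underside
- book_stack: Pile of exercise books, 130 by 160 mm and 42 mm high, loose; not to be shifted. Origin at the centre of its underside
There are look-alikes about, which are no part of the job. What is shaped like the bowl but blue, orange or pink is not meant.

How it is judged:
On the way, in this order (a step that is already met when the one before it is completed fails the run):
1. the knob has clicked over to the bar mark (value of joint knob above 1.1 rad), for 0.2 s.
2. the capsule is carried off the chute in the fingers (contact force between the fingers and capsule above 0.2 N and horizontal distance between capsule and cradle above 0.06 m), for 0.1 s.
At the end, for the whole second after the job is handed in: The knob stands clicked over (joint above 1.1 rad), and the capsule lies at rest in the round bowl (its centre within 45 mm of the bowl's axis and less than 45 mm above its underside), the bowl standing upright (within 0.15 rad) on the counter (value of joint knob above 1.1 rad and horizontal distance between capsule and bowl below 0.045 m and z of capsule in the frame of bowl below 0.045 m and angle between bowl's own z axis and vertical below 0.15 rad and height (world z) of bowl below 0.01 m and linear speed of capsule below 0.05 m/s); the robot touches nothing.
It fails at once if the square tray is shifted by more than 30 mm (distance of tray from where it was at the start of the episode above 0.03 m).
It fails at once if the pen cup is shifted by more than 30 mm (distance of pen_cup from where it was at the start of the episode above 0.03 m).
It fails at once if the pile of exercise books is shifted by more than 30 mm (distance of book_stack from where it was at the start of the episode above 0.03 m).
It also fails if it takes over 56 s, if anything falls off the work surface, if the arm or the gripper's body presses on something with over 40 N, if the wrist force passes 120 N, or if a joint passes its speed limit or range.

## Working session

There is one attempt and no reset: what is moved stays moved. The work goes in short steps, each a Python script; the robot and the scene stay as the last script left them, time stands still between calls to the robot, and variables do not carry over. Pictures are saved under pics/ and viewed, and the job is handed in when it is done.

```bash
ls; mkdir -p pics; python3 - <<'E'
from cell import r
import cv2
print(r.sense())
for n in("side","top","wrist"):
    p=r.camera_params(n);im,d=r.get_image(n)
    print(n,p,im.shape)
    cv2.imwrite(f"pics/a_{n}.png",im[:,:,::-1])
E
```

```text
pics
{'clock': 0.0, 'joint_positions': array([-1.2579763 ,  0.39917912,  0.04504027,  1.53792877, -0.01874384,
        1.20689317, -0.05071801]), 'joint_vel': array([-0.00097624,  0.00046413,  0.00079281,  0.00126742, -0.00045491,
       -0.00081805,  0.00076708]), 'effort': array([-7.16258114e-05, -4.75112236e+01,  1.36513598e+00, -2.54219359e+01,
        1.17870033e-02,  9.48020228e-03, -1.75983524e-05]), 'ee_pos': array([0.25989003, 0.59506504, 0.23025021]), 'tcp_rot': array([ 2.04422858e-01,  9.78882173e-01, -9.81125877e-04, -1.54754858e-04]), 'contact_force': array([ 0.25558326, -0.02198417,  0.09388778]), 'ft_torque': array([0.05795828, 0.03171265, 0.02344037]), 'gripper_width': 1.0007014596045252}
side {'fx': 550.9028889145372, 'fy': 550.9028889145372, 'cx': 326.1795509264061, 'cy': 236.89451958395293, 'eye': array([0.4315599 , 1.07888453, 0.82650526]), 'orientation': array([-0.02015394,  0.49020212,  0.86949064, -0.05728633])} (480, 640, 3)
top {'fx': 565.7222829969477, 'fy': 565.7222829969477, 'cx': 312.58331529937647, 'cy': 239.35836961139205, 'eye': array([ 0.26981838, -0.02474211,  1.63602582]), 'orientation': array([-0.06263515,  0.05845437,  0.71294273, -0.69596882])} (480, 640, 3)
wrist {'fx': 347.85900474182733, 'fy': 347.85900474182733, 'cx': 324.67310242735783, 'cy': 245.70112726879253, 'eye': array([0.19907106, 0.6229288 , 0.37382188]), 'orientation': array([-0.11315003, -0.07333328,  0.54309289,  0.82877585])} (480, 640, 3)
```

View pics/a_side.png

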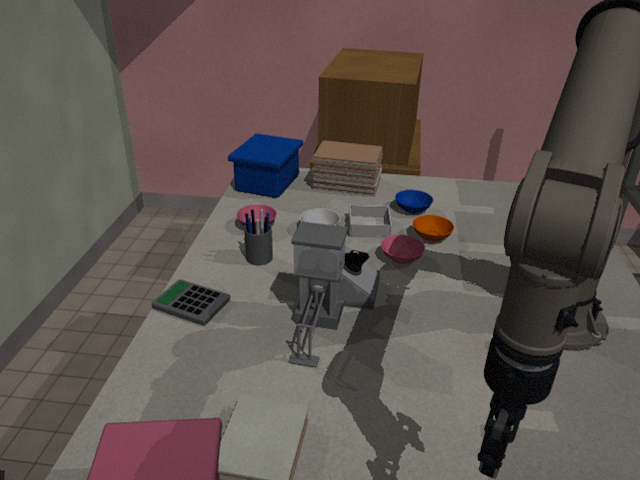

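View pics/a_top.png

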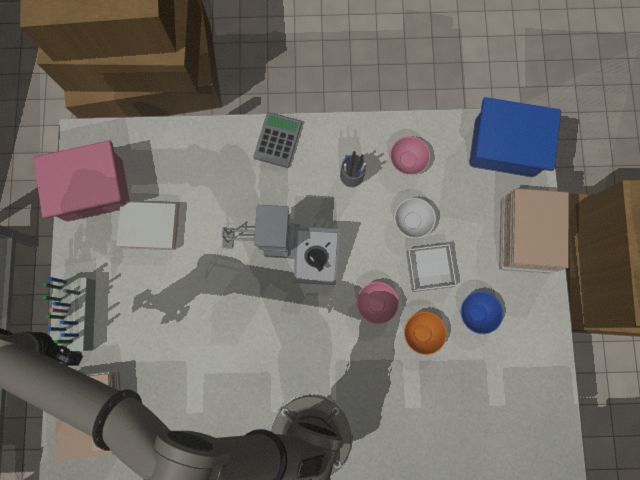

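View pics/a_wrist.png

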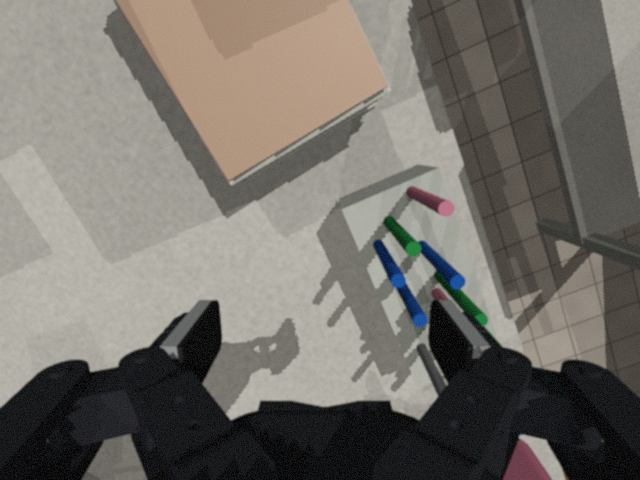

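```bash
cat > h.py <<'E'
import numpy as np, cv2
from scipy.spatial.transform import Rotation as R
from cell import r
def ray(p,u,v):
    d=np.array([(u-p['cx'])/p['fx'],-(v-p['cy'])/p['fy'],-1.])
    return p['eye'],R.from_quat(p['orientation']).apply(d)
def atz(p,u,v,z):
    e,d=ray(p,u,v); return e+d*(z-e[2])/d[2]
def cloud(p,D):
    v,u=np.mgrid[:480,:640]
    d=np.stack([(u-p['cx'])/p['fx'],-(v-p['cy'])/p['fy'],-np.ones(u.shape)],-1)
    return p['eye']+R.from_quat(p['orientation']).apply((d*D[...,None]).reshape(-1,3)).reshape(480,640,3)
def proj(p,X):
    c=R.from_quat(p['orientation']).inv().apply(np.atleast_2d(X)-p['eye'])
    return np.stack([p['cx']+p['fx']*c[:,0]/-c[:,2],p['cy']+p['fy']*c[:,1]/c[:,2]],-1)
E
python3 - <<'E'
from h import *
np.set_printoptions(precision=4,suppress=True)
p=r.camera_params("top");im,D=r.get_image("top");C=cloud(p,D)
np.savez("top.npz",im=im,D=D)
for n,u,v in [("table",200,330),("tower",273,225),("knob",317,258),("bowlfloor",416,217),("tray",433,267),("chutefoot",228,236),("pen",352,165),("consfront",317,275),("consback",317,236)]:
    print(n,C[v,u])
cr=im[140:300,200:480]
cv2.imwrite("pics/crop1.png",cv2.resize(cr,None,fx=2.85,fy=2.85,interpolation=cv2.INTER_CUBIC)[:,:,::-1])
p=r.camera_params("side");im,D=r.get_image("side");np.savez("side.npz",im=im,D=D)
cr=im[170:380,230:430]
cv2.imwrite("pics/crop2.png",cv2.resize(cr,None,fx=2.8,fy=2.8,interpolation=cv2.INTER_CUBIC)[:,:,::-1])
E
```

```text
table [ 0.2982  0.3098 -0.0004]
tower [0.5523 0.08   0.2324]
knob [ 0.4825 -0.0296  0.1092]
bowlfloor [ 0.613  -0.3254 -0.002 ]
tray [ 0.4628 -0.3657  0.0025]
chutefoot [0.5679 0.2288 0.0084]
pen [ 0.7621 -0.1386  0.0471]
consfront [ 0.4427 -0.0286  0.0482]
consback [ 0.5427 -0.0311  0.1129]
```

View pics/crop1.png

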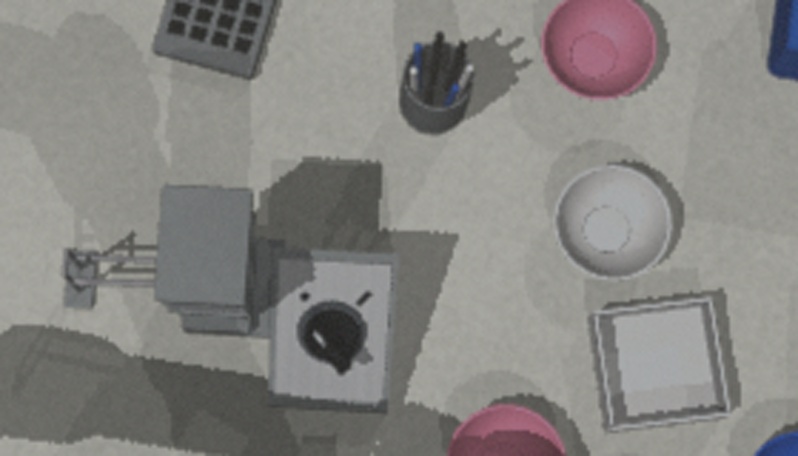

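View pics/crop2.png

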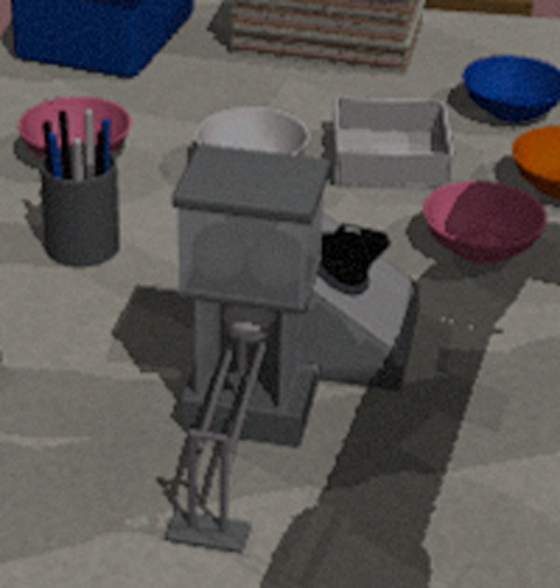

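```bash
python3 - <<'E'
from h import *
np.set_printoptions(precision=4,suppress=True)
for n in("top","side"):
    p=r.camera_params(n);z=np.load(n+".npz");im,D=z['im'],z['D'];C=cloud(p,D)
    roi=(C[...,0]>.35)&(C[...,0]<.75)&(C[...,1]>-.15)&(C[...,1]<.3)&(D>0)
    m=roi&(C[...,2]>.222)&(C[...,2]<.245)
    m=cv2.morphologyEx(m.astype(np.uint8),cv2.MORPH_OPEN,np.ones((3,3),np.uint8))>0
    vv,uu=np.nonzero(m)
    # edges cast on plane z=.23
    pts=np.array([atz(p,u,v,.23)[:2] for u,v in zip(uu,vv)],np.float32)
    print(n,"hopper",cv2.minAreaRect(pts),"meanz",C[m][:,2].mean(),len(pts))
    # panel plane
    hsv=cv2.cvtColor(im,cv2.COLOR_RGB2HSV)
    pm=roi&(C[...,1]<.04)&(C[...,1]>-.1)&(C[...,2]>.04)&(C[...,2]<.12)&(hsv[...,2]>110)
    P=C[pm]; 
    if len(P)>30:
        c=np.median(P,0)
        for _ in range(5):
            U,S,V=np.linalg.svd(P-P.mean(0),full_matrices=False); nn=V[2]*np.sign(V[2][2])
            e=(P-P.mean(0))@nn; P=P[abs(e)<.006]
        print("panel n",nn,"tilt",np.degrees(np.arccos(nn[2])),"yaw",np.degrees(np.arctan2(-nn[1],-nn[0])),P.mean(0),len(P),e.std())
    km=roi&(C[...,1]<.04)&(C[...,1]>-.1)&(C[...,2]>.04)&(hsv[...,2]<50)
    vv,uu=np.nonzero(km); print("knob",len(uu),uu.mean(),vv.mean(),C[km].mean(0))
    y0,y1,x0,x1=(215,290,280,345) if n=="top" else (230,320,320,400)
    print(im[235,270:280].tolist() if 0 else "")
    cv2.imwrite(f"pics/knob_{n}.png",np.clip(cv2.resize(im[y0:y1,x0:x1],None,fx=8 if n=="top" else 6,fy=8 if n=="top" else 6,interpolation=cv2.INTER_CUBIC).astype(float)*1.6,0,255).astype(np.uint8)[:,:,::-1])
E
```

```text
top hopper ((0.5515259504318237, 0.08531425148248672), (0.08194131404161453, 0.10623690485954285), 85.33271026611328) meanz 0.23042056644585415 1313
panel n [-0.5679  0.0368  0.8223] tilt 34.68614289548444 yaw -3.7034270815587784 [ 0.4878 -0.0298  0.0783] 1182 0.0027352001282879533
knob 250 316.92 257.7 [ 0.4841 -0.0295  0.1039]

side hopper ((0.5507291555404663, 0.09208063036203384), (0.09415397047996521, 0.10660300403833389), 85.48866271972656) meanz 0.23044728908509005 1156
panel n [-0.5678  0.0454  0.8219] tilt 34.72336053023996 yaw -4.576353560175632 [ 0.4572 -0.0149  0.0581] 426 0.001372450560630351
knob 402 353.12189054726366 261.3606965174129 [ 0.4831 -0.0139  0.0979]
```

View pics/knob_top.png

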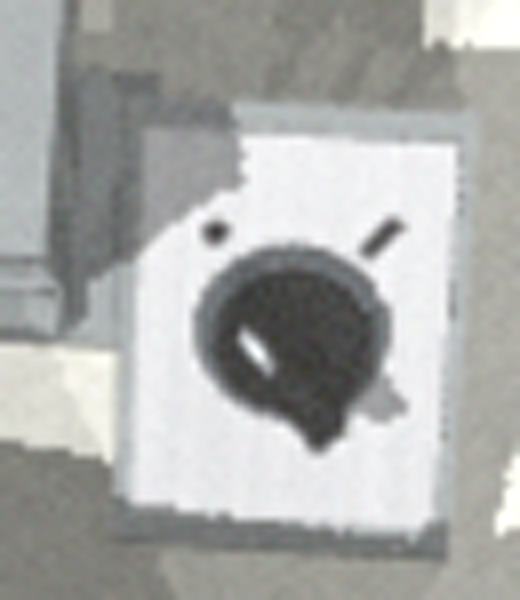

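View pics/knob_side.png

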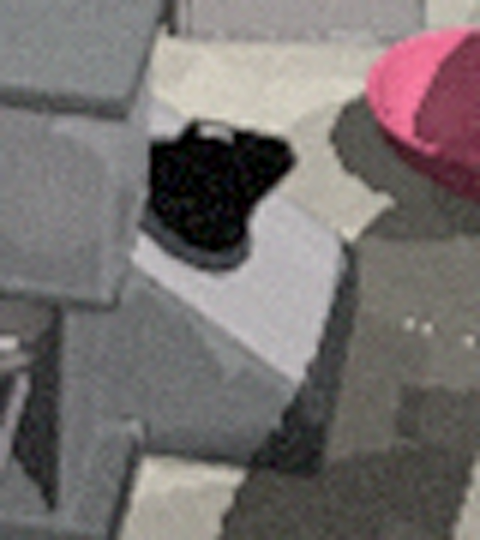

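```bash
cat >> h.py <<'E'
yaw=np.radians(-4.5)
RD=R.from_euler('z',yaw)            # dispenser axes
n=RD.apply([-np.sin(np.radians(35)),0,np.cos(np.radians(35))])
s=RD.apply([np.cos(np.radians(35)),0,np.sin(np.radians(35))]); yl=RD.apply([0,1,0])
def kori(theta,flip=1):
    a=.65-theta
    x=np.cos(a)*s+np.sin(a)*yl; y=np.cross(n,x)
    ty=y*flip; tz=-n; tx=np.cross(ty,tz)
    return R.from_matrix(np.stack([tx,ty,tz],1)).as_quat()
E
python3 - <<'E'
from h import *
np.set_printoptions(precision=4,suppress=True)
p=r.camera_params("top");z=np.load("top.npz");im,D=z['im'],z['D'];C=cloud(p,D)
P0=np.array([.4878,-.0298,.0783])
for u,v in[(316.5,256.25),(280+215/8,215+232/8),(280+382/8,215+237/8)]:
    e,d=ray(p,u,v); X=e+d*((P0-e)@n)/(d@n); print("on panel",X, "slope,left rel", (X-P0)@s,(X-P0)@yl)
# knob top
H=(C-P0)@n
hsv=cv2.cvtColor(im,cv2.COLOR_RGB2HSV)
m=(hsv[...,2]<50)&(abs(C[...,0]-.48)<.06)&(abs(C[...,1]+.03)<.05)&(H>-.02)
print(np.percentile(H[m],[5,20,50,80,95,99]), H[250:262,315:319])
# origin from panel edges: expect disp centre. hopper centre z=.23
print("hopper local y ->", (np.array([.5515,.0853,.23])-P0)@yl,(np.array([.5515,.0853,.23])-P0)@RD.apply([1,0,0]))
# dispenser origin: panel height at local x: panel plane z at front x=-75 is 30: z=.03+tan35*(x+.075)
q=np.array([.4823,-.0296]);
E
```

```text
on panel [ 0.4914 -0.0284  0.0807] slope,left rel 0.0042330982359017715 0.0016337782553864353
on panel [ 0.5231 -0.0028  0.1014] slope,left rel 0.040345185516250236 0.029708248244863514
on panel [ 0.5198 -0.0601  0.1023] slope,left rel 0.04182154907426639 -0.027670075375081066
[0.0079 0.0111 0.0171 0.0407 0.0447 0.048 ] [[0.0119 0.0112 0.0089 0.0084]
 [0.0124 0.0107 0.0119 0.0093]
 [0.0111 0.0148 0.0093 0.0166]
 [0.0168 0.0111 0.0132 0.015 ]
 [0.0174 0.0087 0.012  0.0118]
 [0.0231 0.0187 0.0121 0.0079]
 [0.0276 0.0249 0.0149 0.0145]
 [0.0366 0.0284 0.018  0.0209]
 [0.0393 0.0328 0.0284 0.0208]
 [0.0441 0.0378 0.0319 0.0235]
 [0.0437 0.0409 0.0322 0.0351]
 [0.0419 0.0488 0.0444 0.0364]]
hopper local y -> 0.11974302951054676 0.05447299224052527
```

```bash
cat >> h.py <<'E'
B=np.array([.4914,-.0284,.0807]); TK=B+.018*n
E
python3 - <<'E'
from h import *
np.set_printoptions(precision=3,suppress=True)
for f in(1,-1):
    for h in(.1,0):
        for th in(0,.65,1.33):
            print(f,h,th,r.solve_ik(TK+h*n,kori(th,f)))
# vertical pointing IK test
for X in([.55,.2,.2],[.45,-.1,.4],[.6,-.33,.2]):
  for a in (0,90,180,270):
    q=(R.from_euler('z',a,degrees=True)*R.from_euler('x',180,degrees=True)).as_quat()
    print(X,a,r.solve_ik(X,q))
E
```

```text
1 0.1 0 None
1 0.1 0.65 None
1 0.1 1.33 None
1 0 0 None
1 0 0.65 None
1 0 1.33 None
-1 0.1 0 None
-1 0.1 0.65 None
-1 0.1 1.33 None
-1 0 0 None
-1 0 0.65 None
-1 0 1.33 None
[0.55, 0.2, 0.2] 0 [-0.955  0.377  0.686  1.748 -0.263  1.111 -1.755]
[0.55, 0.2, 0.2] 90 [-0.818  0.342  0.501  1.745 -0.182  1.101 -0.259]
[0.55, 0.2, 0.2] 180 [-0.616  0.316  0.241  1.739 -0.084  1.096  1.223]
[0.55, 0.2, 0.2] 270 [-0.419  0.309 -0.004  1.734  0.001  1.099  2.719]
[0.45, -0.1, 0.4] 0 [-0.886 -0.099  0.94   1.706  0.08   1.494 -1.525]
[0.45, -0.1, 0.4] 90 [-0.887 -0.1    0.941  1.706  0.081  1.494  0.045]
[0.45, -0.1, 0.4] 180 [-0.855 -0.094  0.914  1.706  0.075  1.493  1.622]
[0.45, -0.1, 0.4] 270 [-1.454 -0.428  1.167  1.709  0.392  1.607  2.835]
[0.6, -0.33, 0.2] 0 [-0.098  0.623  0.841  1.496 -0.478  1.237 -0.763]
[0.6, -0.33, 0.2] 90 [-0.127  0.647  0.899  1.497 -0.52   1.25   0.839]
[0.6, -0.33, 0.2] 180 [-0.1    0.625  0.846  1.496 -0.482  1.238  2.381]
[0.6, -0.33, 0.2] 270 [-0.263  0.848  1.262  1.5   -0.813  1.389 -2.095]
```

```bash
python3 - <<'E'
from h import *
np.set_printoptions(precision=3,suppress=True)
for tilt in(0,10,15,20,25,30,35):
  for h in (0,.1):
    o=[]
    for f in(1,-1):
        for th in(0,.65,1.3):
            q0=R.from_quat(kori(th,f))
            dR=R.from_rotvec(-yl*np.radians(tilt-35)*1)
            # rotate about yl so that tz tilts toward vertical
            q=dR*q0
            o.append((r.solve_ik(TK+h*n,q.as_quat()) is not None))
    print(tilt,h,q.apply([0,0,1]),o)
E
```

```text
0 0 [ 0. -0. -1.] [True, True, True, True, True, True]
0 0.1 [ 0. -0. -1.] [True, True, True, True, True, True]
10 0 [ 0.173 -0.014 -0.985] [True, True, True, True, True, True]
10 0.1 [ 0.173 -0.014 -0.985] [True, True, True, True, True, True]
15 0 [ 0.258 -0.02  -0.966] [True, True, True, True, True, True]
15 0.1 [ 0.258 -0.02  -0.966] [True, True, True, True, True, True]
20 0 [ 0.341 -0.027 -0.94 ] [True, True, True, True, True, True]
20 0.1 [ 0.341 -0.027 -0.94 ] [True, True, True, True, True, True]
25 0 [ 0.421 -0.033 -0.906] [True, True, True, True, True, True]
25 0.1 [ 0.421 -0.033 -0.906] [True, True, True, True, True, True]
30 0 [ 0.498 -0.039 -0.866] [True, True, True, True, True, True]
30 0.1 [ 0.498 -0.039 -0.866] [False, False, False, False, False, False]
35 0 [ 0.572 -0.045 -0.819] [False, False, False, False, False, False]
35 0.1 [ 0.572 -0.045 -0.819] [False, False, False, False, False, False]
```

```bash
cat >> h.py <<'E'
def kpose(theta,h=0.,delta=8,up=.018):
    """tool rigid with the knob; delta leans along the bar to be more vertical"""
    a=.65-theta; d=np.radians(delta)
    x=np.cos(a)*s+np.sin(a)*yl; ty=np.cross(n,x)
    tz=-n*np.cos(d)-x*np.sin(d); tx=np.cross(ty,tz)
    G=B+(up+.019)*n
    return G-(-.019)*tz*1.0-h*tz, R.from_matrix(np.stack([tx,ty,tz],1)).as_quat()
def down(ax):  # tool down, jaw along horizontal direction angle ax (rad)
    ty=np.array([np.cos(ax),np.sin(ax),0]);tz=np.array([0,0,-1.]);tx=np.cross(ty,tz)
    return R.from_matrix(np.stack([tx,ty,tz],1)).as_quat()
E
python3 - <<'E'
from h import *
np.set_printoptions(precision=3,suppress=True)
for dl in(6,8,10,12):
  for h in(.08,0):
    print(dl,h,[r.solve_ik(*kpose(t,h,dl)) is not None for t in(0,.3,.65,1,1.33)])
print(kpose(0),r.solve_ik(*kpose(0)),r.solve_ik(*kpose(1.33)))
y=R.from_quat(kpose(0)[1]).apply([0,1,0]);ax=np.arctan2(y[1],y[0]);print("jaw",ax)
print(r.solve_ik([.42,-.02,.33],down(ax)))
E
```

```text
6 0.08 [False, True, True, True, False]
6 0 [True, True, True, True, False]
8 0.08 [True, True, True, True, True]
8 0 [True, True, True, True, False]
10 0.08 [True, True, True, True, True]
10 0 [True, True, True, True, True]
12 0.08 [True, True, True, True, True]
12 0 [True, True, True, True, True]
(array([ 0.479, -0.029,  0.094]), array([-0.261,  0.932, -0.126,  0.216])) [-0.214  0.077  0.046  2.444  0.918  0.248  1.09 ] None
jaw 2.049216747716045
[-0.755 -0.139  0.629  1.904  0.083  1.351  1.901]
```

```bash
python3 - <<'E'
from h import *
np.set_printoptions(precision=3,suppress=True)
y=R.from_quat(kpose(0)[1]).apply([0,1,0]);ax=np.arctan2(y[1],y[0])
r.goto([.40,-.02,.33],down(ax))
print([r.solve_ik(*kpose(t,h,14,.020)) for t,h in((0,.08),(0,0),(.65,0),(1.33,0),(1.33,.08))])
p=r.camera_params("wrist");im,D=r.get_image("wrist")
cv2.imwrite("pics/w1.png",im[:,:,::-1]); np.savez("w1.npz",im=im,D=D,**p)
print(r.sense()['clock'],r.sense()['ee_pos'], proj(p,[B,B+.04*n]))
E
```

```text
[array([-0.692, -0.127,  0.391,  2.369,  0.587,  0.634,  1.367]), array([-0.755,  0.109,  0.58 ,  2.393,  0.584,  0.349,  1.387]), array([-0.704,  0.109,  0.673,  2.369, -0.073,  0.324,  1.511]), array([-0.618,  0.114,  0.728,  2.402, -0.802,  0.328,  1.674]), array([-0.591, -0.174,  0.636,  2.383, -0.092,  0.479,  0.992])]
2.5833 [ 0.4   -0.019  0.33 ] [[282.718 273.133]
 [289.787 266.649]]
```

View pics/w1.png

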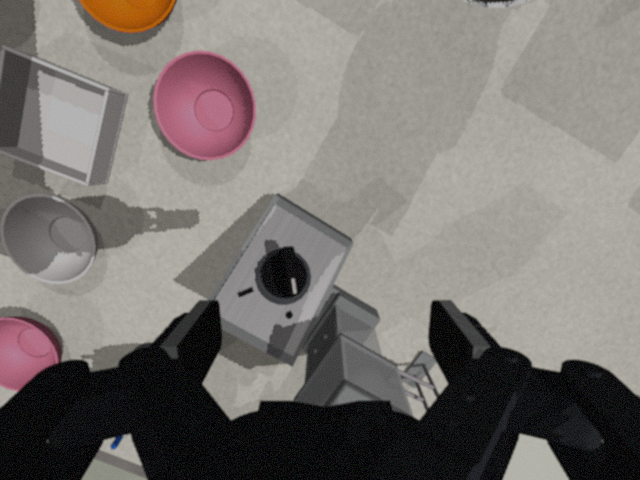

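```bash
python3 - <<'E'
from h import *
np.set_printoptions(precision=3,suppress=True)
r.set_gripper(.55,30)
r.goto(*kpose(0,.08,14,.020))
q=kpose(0,.0,14,.020)
r.line_to(kpose(0,.03,14,.020)[0],speed=.1)
p=r.camera_params("wrist");im,D=r.get_image("wrist")
cv2.imwrite("pics/w2.png",im[:,:,::-1])
t=r.sense();print(t['clock'],t['ee_pos'],t['contact_force'],t['joint_positions'],r.solve_ik(*kpose(0,0,14,.02)),r.solve_ik(*kpose(1.33,0,14,.02)))
print(proj(p,[B+.044*n]))
E
```

```text
4.4833 [ 0.466 -0.024  0.124] [ 0.126 -0.556  1.304] [-0.663  0.011  0.437  2.385  0.607  0.463  1.36 ] [-0.642  0.103  0.458  2.39   0.62   0.36   1.351] [-0.343  0.097  0.43   2.397 -0.696  0.303  1.568]
[[326.651 292.107]]
```

View pics/w2.png

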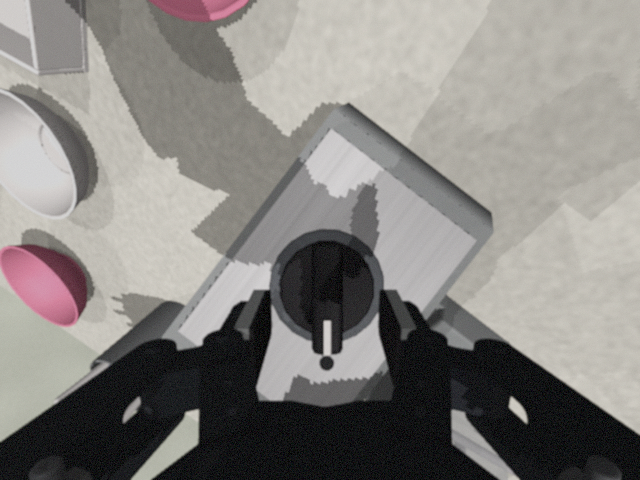

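```bash
python3 - <<'E'
from h import *
np.set_printoptions(precision=3,suppress=True)
r.line_to(kpose(0,0,14,.020)[0],speed=.06)
print(r.sense()['contact_force'])
r.set_gripper(0,40)
t=r.sense();print(t['clock'],t['gripper_width'],t['contact_force'],t['ft_torque'])
for th in np.linspace(.15,1.33,9):
    r.goto(*kpose(th,0,14,.020))
    t=r.sense();print(round(th,2),t['clock'],t['ee_pos'],t['contact_force'],t['ft_torque'])
p=r.camera_params("wrist");im,D=r.get_image("wrist")
cv2.imwrite("pics/w3.png",im[:,:,::-1])
p=r.camera_params("side");im,D=r.get_image("side")
cv2.imwrite("pics/s3.png",cv2.resize(im[170:380,230:430],None,fx=2.8,fy=2.8)[:,:,::-1])
E
```

```text
[-0.045 -0.411 -0.864]
5.5167 0.16500740517475873 [-3.435  1.389  5.478] [ 0.223  0.697 -0.047]
0.15 5.775 [ 0.476 -0.029  0.096] [-4.972  2.926  7.222] [0.437 0.753 0.086]
0.3 6.0333 [ 0.476 -0.028  0.095] [-5.073  3.713  5.818] [0.438 0.786 0.182]
0.45 6.2917 [ 0.476 -0.027  0.095] [-4.106  3.02   5.323] [0.543 0.736 0.313]
0.59 6.55 [ 0.476 -0.026  0.095] [-3.797  2.935  5.863] [0.696 0.69  0.32 ]
0.74 6.8083 [ 0.476 -0.025  0.095] [-2.398  4.83   4.629] [0.856 0.564 0.236]
0.89 7.075 [ 0.476 -0.025  0.095] [-2.217  5.288  3.658] [1.03  0.481 0.225]
1.04 7.3417 [ 0.476 -0.024  0.095] [-0.404  5.361  2.993] [1.03  0.411 0.324]
1.18 7.6167 [ 0.477 -0.023  0.096] [-0.921  4.689  2.844] [0.973 0.205 0.331]
1.33 7.8917 [ 0.477 -0.022  0.096] [0.152 5.658 2.449] [0.854 0.177 0.394]
```

View pics/w3.png

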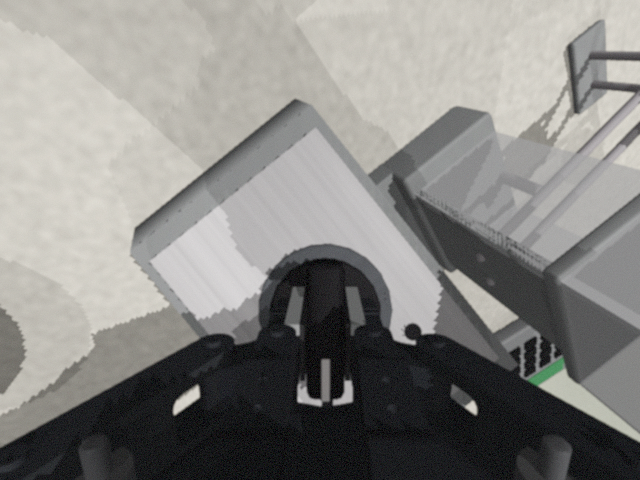

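View pics/s3.png

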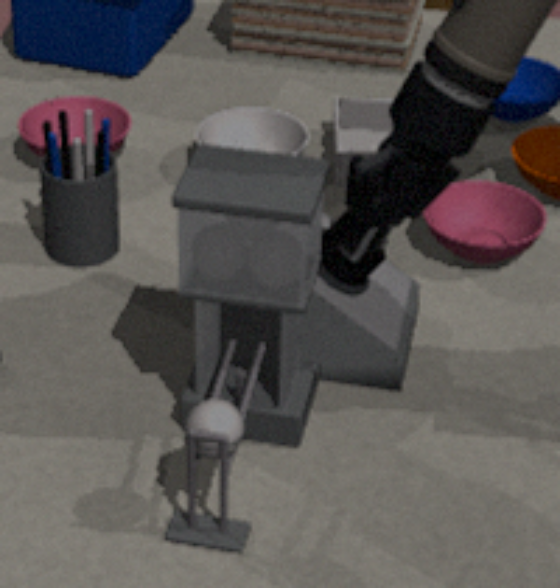

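```bash
python3 - <<'E'
from h import *
np.set_printoptions(precision=4,suppress=True)
r.set_gripper(.5)
P,q=kpose(1.33,.09,14,.020)
r.line_to(P,speed=.12)
r.goto([.40,.06,.36],down(np.radians(85.5)))
t=r.sense();print(t['clock'],t['ee_pos'],t['contact_force'])
for n_ in("top","side","wrist"):
    p=r.camera_params(n_);im,D=r.get_image(n_);np.savez(n_+"4.npz",im=im,D=D,**p)
    if n_=="top":im=cv2.resize(im[140:300,200:480],None,fx=2.85,fy=2.85)
    if n_=="side":im=cv2.resize(im[170:380,230:430],None,fx=2.8,fy=2.8)
    cv2.imwrite(f"pics/{n_}4.png",im[:,:,::-1])
E
```

```text
10.1417 [0.3996 0.0593 0.3582] [-0.1649 -0.2741 -0.2867]
```

View pics/top4.png

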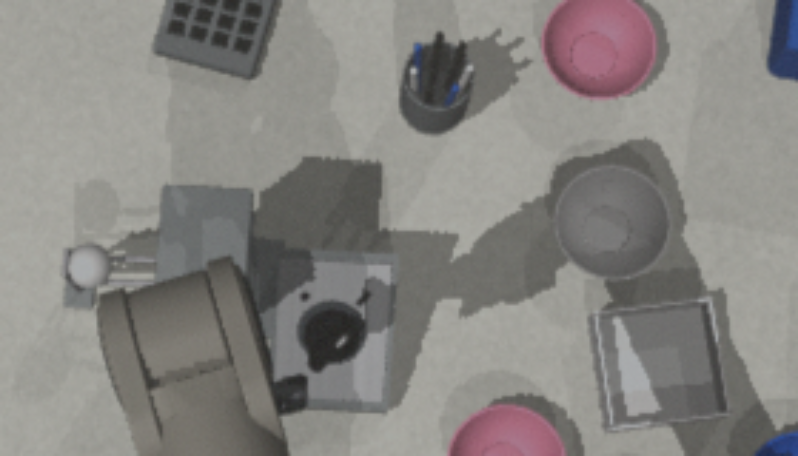

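View pics/side4.png

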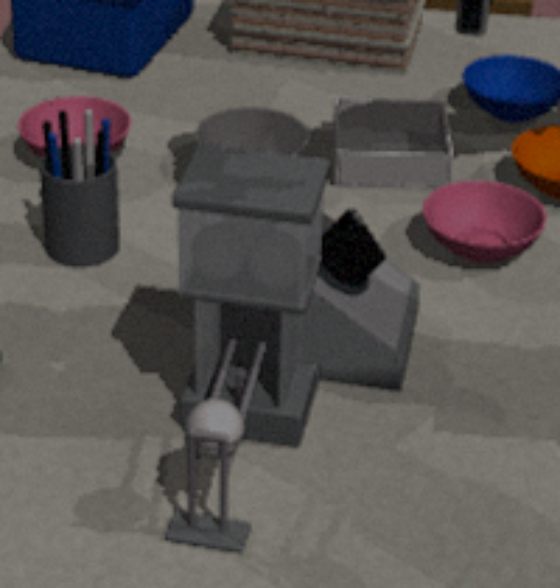

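View pics/wrist4.png

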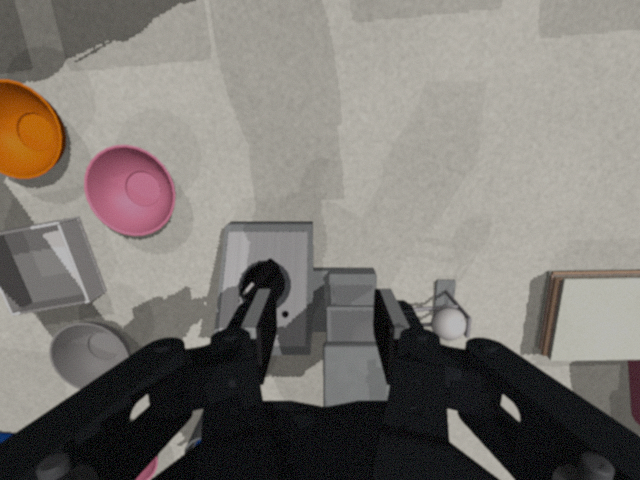

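```bash
python3 - <<'E'
from h import *
np.set_printoptions(precision=4,suppress=True)
As=[];bs=[];cam={}
for n_,(u,v) in dict(top=(231,234),side=(307,321),wrist=(449,323)).items():
    z=np.load(n_+"4.npz");p={k:z[k] for k in('fx','fy','cx','cy','eye','orientation')};im=z['im'];D=z['D']
    C=cloud(p,D)
    # points on ball surface near: use depth compact: height >.07
    m=(abs(C[...,2]-C[v,u,2])<.03)&(np.linalg.norm(C[...,:2]-C[v,u,:2],axis=-1)<.035)&(C[...,2]>.05)
    g=cv2.cvtColor(im,cv2.COLOR_RGB2GRAY); print(n_,"surf",C[v,u],g[v,u])
    t=g[v,u]*.75; m=m&(g>t)
    k,l,st,ce=cv2.connectedComponentsWithStats(cv2.morphologyEx(m.astype(np.uint8),cv2.MORPH_OPEN,np.ones((3,3),np.uint8)))
    i=l[v,u]; c,rad=cv2.minEnclosingCircle(np.argwhere(l==i)[:,::-1].astype(np.float32))
    print(st[i],ce[i],c,rad, "r mm",rad*D[v,u]/p['fx']*1e3)
    e,d=ray(p,*c); d/=np.linalg.norm(d); M=np.eye(3)-np.outer(d,d); As.append(M);bs.append(M@e);cam[n_]=(p,c)
for sel in([0,1],[0,2],[1,2],[0,1,2]):
    X=np.linalg.solve(sum(As[i] for i in sel),sum(bs[i] for i in sel)); print(sel,X)
for p,c in cam.values(): print(proj(p,X)-c)
# bowl rim in top
z=np.load("top.npz");p=cam['top'][0];im=z['im']
hsv=cv2.cvtColor(im,cv2.COLOR_RGB2HSV); g=hsv[...,2]
m=((g>150)&(hsv[...,1]<40)).astype(np.uint8); w=np.zeros_like(m);cv2.circle(w,(416,217),32,1,-1);m&=w
cs=max(cv2.findContours(m,cv2.RETR_EXTERNAL,cv2.CHAIN_APPROX_NONE)[0],key=cv2.contourArea)
el=cv2.fitEllipse(cs);print("bowl ellipse",el,atz(p,*el[0],.042),"dia",el[1][0]*1.55/p['fx'],el[1][1]*1.55/p['fx'])
E
```

```text
top surf [0.5554 0.2054 0.1061] 169
[224 227  13  14 143] [229.958  233.3427] (229.9193572998047, 233.33871459960938) 6.978767395019531 r mm 19.208457604218367
side surf [0.5583 0.222  0.1012] 139
[300 313  16  14 170] [307.6882 319.2176] (307.0, 321.0) 8.602425575256348 r mm 17.428930804133067
wrist surf [0.555  0.2041 0.1036] 182
[439 309  27  31 636] [452.2358 324.1635] (451.56024169921875, 324.06866455078125) 15.149345397949219 r mm 19.121072595199294
[0, 1] [0.56   0.2106 0.0915]
[0, 2] [0.5586 0.2089 0.1001]
[1, 2] [0.5611 0.2113 0.093 ]
[0, 1, 2] [0.5607 0.2109 0.0929]
[[-0.1902 -0.3141]]
[[-0.3339 -0.4397]]
[[-0.2512 -1.4686]]
bowl ellipse ((412.9032897949219, 218.6708221435547), (44.571563720703125, 55.78303146362305), 93.70145416259766) [ 0.5991 -0.3082  0.042 ] dia 0.1221198560557011 0.15283771095345425
```

```bash
python3 - <<'E'
from h import *
from scipy.optimize import least_squares
np.set_printoptions(precision=4,suppress=True)
allp=[]
for n_ in("top","side","wrist"):
    z=np.load(n_+"4.npz");p={k:z[k] for k in('fx','fy','cx','cy','eye','orientation')};C=cloud(p,z['D']);hsv=cv2.cvtColor(z['im'],cv2.COLOR_RGB2HSV)
    m=(np.linalg.norm(C-[.559,.208,.087],axis=-1)<.03)&(C[...,2]>.085)&(hsv[...,2]>95)
    P=C[m]; 
    f=lambda c:np.linalg.norm(P-c,axis=1)-.022
    print(n_,len(P),least_squares(f,[.559,.208,.087],loss='soft_l1',f_scale=.002).x); allp.append(P)
P=np.vstack(allp);s_=least_squares(f,[.559,.208,.087],loss='soft_l1',f_scale=.002);print("all",s_.x,np.abs(f(s_.x)).mean())
for n_ in("top","top4","side4"):
    z=np.load(n_+".npz");p=r.camera_params(n_[:-1] if n_[-1]=='4' else n_);C=cloud(p,z['D']);im=z['im']
    hsv=cv2.cvtColor(im,cv2.COLOR_RGB2HSV)
    m=(np.hypot(C[...,0]-.605,C[...,1]+.318)<.085)&(C[...,2]>.028)&(C[...,2]<.05)&(C[...,0]<.70)&(hsv[...,1]<60)
    P=C[m][:,:2]
    if len(P)<20: print(n_,len(P));continue
    print(n_,len(P),cv2.minEnclosingCircle(P.astype(np.float32)),least_squares(lambda c:np.hypot(*(P-c[:2]).T)-c[2],[.605,-.318,.058],loss='soft_l1',f_scale=.002).x)
E
```

```text
top 208 [0.5624 0.2089 0.0853]
side 203 [0.5616 0.2095 0.086 ]
wrist 925 [0.5644 0.2094 0.0861]
all [0.5638 0.2095 0.086 ] 0.0012748509259225239
top 406 ((0.6020346879959106, -0.31274816393852234), 0.05994633957743645) [ 0.6014 -0.3122  0.0546]
top4 427 ((0.601556122303009, -0.3133049011230469), 0.06039244681596756) [ 0.6014 -0.3123  0.0542]
side4 289 ((0.6002252697944641, -0.31804507970809937), 0.06183301657438278) [ 0.6009 -0.3102  0.0551]
```

```bash
python3 - <<'E'
from h import *
np.set_printoptions(precision=3,suppress=True)
q=down(yaw); X=[.5625,.2095]
print(r.solve_ik([*X,.33],q),r.solve_ik([*X,.067],q),r.solve_ik([.6015,-.3125,.25],down(yaw)))
r.set_gripper(.85,20)
r.goto([*X,.33],q)
r.line_to([*X,.16],speed=.15)
p=r.camera_params("wrist");im,D=r.get_image("wrist")
cv2.imwrite("pics/w5.png",im[:,:,::-1])
t=r.sense();print(t['clock'],t['ee_pos'],t['joint_positions'],proj(p,[[*X,.086]]),proj(p,[t['ee_pos']]))
E
```

```text
[-0.433  0.254  0.006  1.517 -0.002  1.371 -0.505] [-0.46   0.48   0.042  1.816 -0.026  0.847 -0.484] [ 0.08   0.478  0.494  1.448 -0.23   1.274  0.516]
13.55 [0.563 0.21  0.161] [-0.428  0.371 -0.     1.739  0.     1.03  -0.506] [[321.773 257.578]] [[322.525 306.714]]
```

View pics/w5.png

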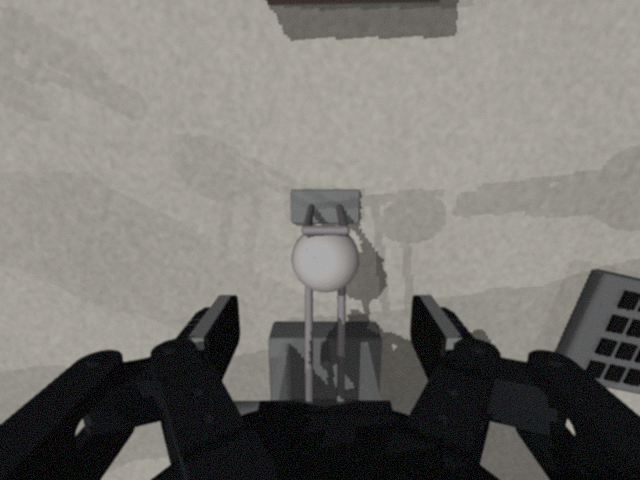

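```bash
python3 - <<'E'
from h import *
np.set_printoptions(precision=3,suppress=True)
X=[.5625,.2085]
r.line_to([*X,.068],speed=.1)
print(r.sense()['contact_force'])
r.set_gripper(.0,20)
t=r.sense();print(t['clock'],t['gripper_width'],t['contact_force'])
r.line_to([*X,.20],speed=.12)
t=r.sense();print(t['clock'],t['gripper_width'],t['contact_force'])
p=r.camera_params("wrist");im,D=r.get_image("wrist")
cv2.imwrite("pics/w6.png",im[:,:,::-1])
E
```

```text
[ 0.308  0.063 -0.081]
14.9833 0.49925100680768436 [ 1.003 -0.747  4.447]
16.2333 0.49880054311616995 [ 0.281 -0.867 -1.407]
```

View pics/w6.png

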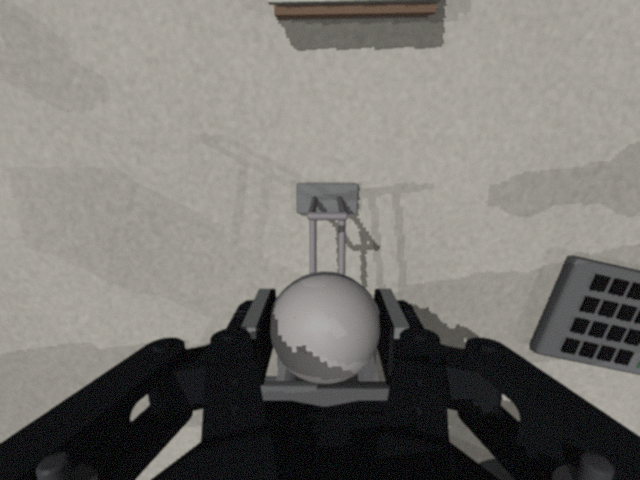

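```bash
python3 - <<'E'
from h import *
np.set_printoptions(precision=3,suppress=True)
X=[.5625,.2085]
r.line_to([*X,.36],speed=.2)
r.goto([.58,-.20,.34],down(yaw))
r.goto([.6015,-.3125,.20],down(yaw))
t=r.sense();print(t['clock'],t['gripper_width'],t['ee_pos'])
p=r.camera_params("wrist");im,D=r.get_image("wrist")
cv2.imwrite("pics/w7.png",im[:,:,::-1])
a=np.linspace(0,2*np.pi,5)[:-1]
print(proj(p,[[.6015+.06*np.cos(t),-.3125+.06*np.sin(t),.042] for t in a]))
E
```

```text
19.5 0.5023754769384257 [ 0.603 -0.311  0.201]
[[388.766 225.682]
 [315.954 161.766]
 [254.675 235.704]
 [326.495 292.933]]
```

View pics/w7.png

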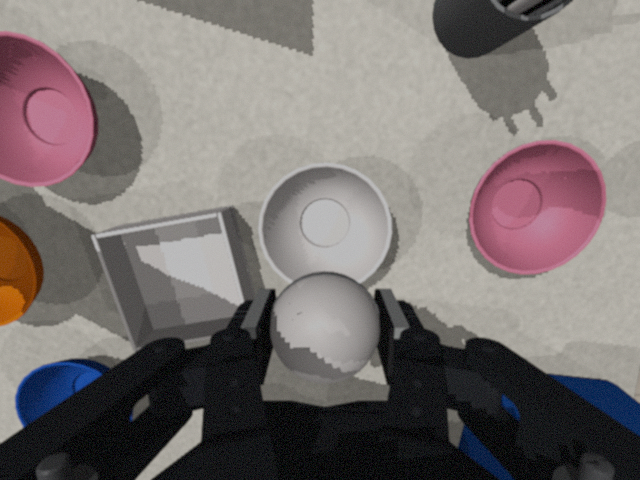

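```bash
python3 - <<'E'
from h import *
np.set_printoptions(precision=3,suppress=True)
X=[.604,-.315]
r.line_to([*X,.034],speed=.12)
t=r.sense();print(t['clock'],t['ee_pos'],t['contact_force'])
r.set_gripper(.64)
r.dwell(.3)
r.line_to([*X,.20],speed=.12)
r.goto([.50,-.20,.34],down(yaw))
r.dwell(.5)
t=r.sense();print(t['clock'],t['contact_force'])
for n_ in("top","side","wrist"):
    im,D=r.get_image(n_); p=r.camera_params(n_);np.savez(n_+"8.npz",im=im,D=D,**p)
    if n_=="top":im=cv2.resize(im[140:300,200:480],None,fx=2.85,fy=2.85)
    if n_=="side":im=cv2.resize(im[170:380,230:430],None,fx=2.8,fy=2.8)
    cv2.imwrite(f"pics/{n_}8.png",im[:,:,::-1])
E
```

```text
21.0833 [ 0.605 -0.315  0.035] [-0.483  0.962  0.589]
24.5417 [ 0.204 -0.683  0.606]
```

View pics/top8.png

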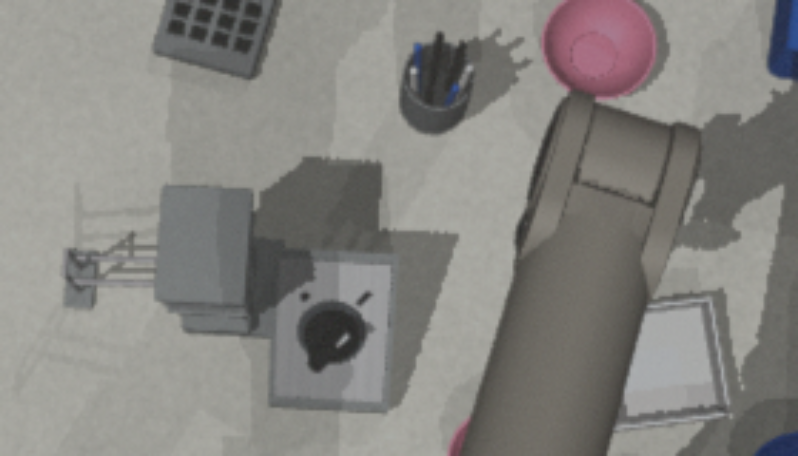

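View pics/wrist8.png

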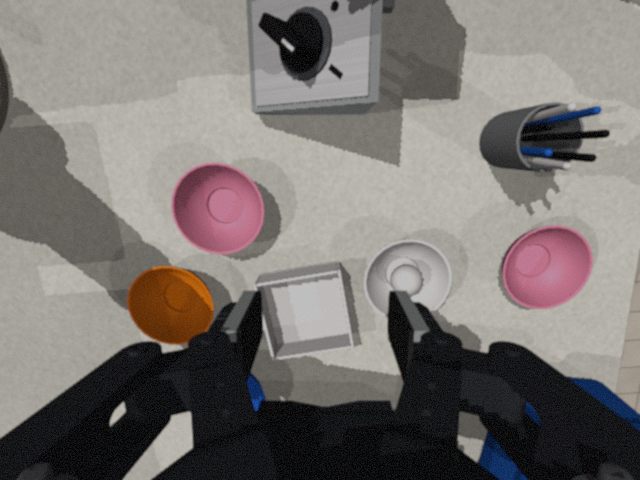

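View pics/side8.png

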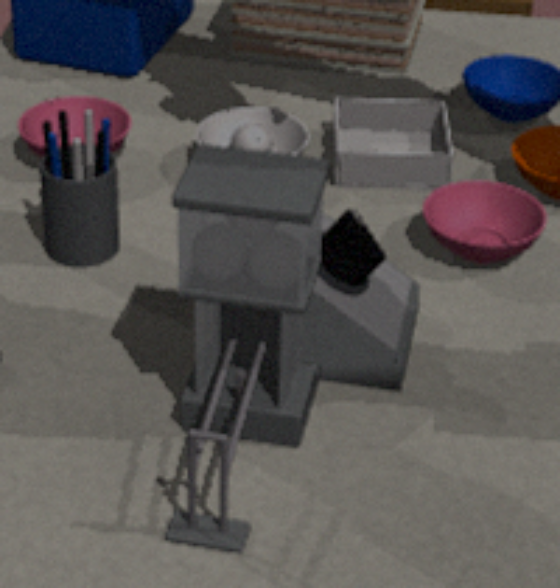

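The wrist view shows the capsule at (405,280), central in the white bowl, and the knob pointing at the bar mark. The chute is empty, and the tray, cup and books look unmoved.

```bash
python3 - <<'E'
from h import *
r.hand_in(); print(r.sense()['clock'])
E
```

```text
the job is handed in; nothing more can be done
the job is handed in; nothing more can be done
```

The job is done and handed in at about 25 s of the 56 s allowed. I turned the knob to the bar mark by gripping its bar, and the capsule rolled down to the stop. I then picked the capsule off the chute from above and released it in the white round bowl.

- **Last checks:** the final wrist and side views show the capsule resting near the centre of the upright bowl and the chute empty. The knob pointer is at the long bar in the wrist and top views. The tray, pen cup and books look unmoved by eye; I did not measure them. The gripper is clear of everything, and the sensed forces stayed within a few newtons.
- **Disagreements:**
  - Fully square-on knob poses (35 degrees) could not be reached, so I gripped it leaning 14 degrees along the bar.
  - The bowl position from the wrist camera differed from the overhead camera by about 4 mm, so I used the wrist value.
  - My first position for the capsule from brightness masks was off by up to 14 mm in height between camera pairs. I replaced it with a fit to the depth readings, on which all three cameras agreed within about 3 mm.

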